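# Pin the sprung jaw of the stone jig open

### The arm

A 6-joint arm with a two-finger parallel gripper is mounted at the origin on a cart in front of the work surface, level with it; the furniture and walls round the work are solid. World frame = base frame: x ahead of the robot, y to its left, z up, the work surface at z = 0. Lengths are in m, angles in rad, forces in N, time in s.
With the tool pointing down it reaches from about 0.275 to 0.75 m from the base axis. Payload 10.2 kg.
Tool frame: the origin (TCP) lies at the very end of the fingers, on their centre line; the grasp point (between the pads) lies 19 mm behind it (ctrl.grasp_offset is the x of the grasp point in the tool frame, in m); x points along the fingers, z is the direction in which the jaws open and shut, and the axes are right-handed (so a half turn about x gives the same grasp; the last joint's range is limited). The gripper opens to 85 mm and grips with 20 to 120 N. Pads are 22 mm wide; open, the fingers measure 114 mm over their backs; the gripper's body (76 mm by 85 mm) begins 54 mm behind the grasp point. The pads swing forward as they close: fully open they stand 13 mm farther back than shut.
Start: joints at [1.066, 0.313, 1.498, -0, 1.331, -0.223], TCP at [0.146, 0.504, 0.231] pointing down, gripper open.
Joint ranges: [-2.94, 2.94], [-0.97, 2.17], [0.19, 2.56], [-1.23, 4.37], [0.02, 3.11], [-2.88, 2.88]. Speed limits (rad/s): [2.39, 2.39, 3.01, 3.14, 3.14, 3.14].

### API

Orientations are given as a unit quaternion [x, y, z, w].
In Python, from station import ctrl gives the robot as it stands. Calls block until the motion is done:
- ctrl.reach(position, orientation): joint-space move of the TCP to a pose.
- ctrl.servo_line(position, v=0.15, attitude=None, guard=None): straight line of the TCP; attitude=None keeps the orientation; v is the mean speed in m/s. With guard (N) it stops when the force on the tool has changed by that much, and returns True; else False.
- ctrl.goto_joints(angles): joint-space move.
- ctrl.set_gripper(opening): finger opening in m; the grip force is fixed at half the most; returns when the fingers have stopped.
- ctrl.sleep(seconds).
- ctrl.ik(position, orientation): joint angles nearest the present ones, or None.
- ctrl.state(): the state.
- ctrl.camera(name): name is "side" or "top" or "wrist"; returns a dict with "pixels" (384x512x3 uint8, red, green, blue), "intrinsics" (3x3 intrinsics, pixels), "k1" (the pictures are not rectified: a ray, as slopes to the right and down, at radius r is drawn at 1 + k1 r^2 times it, then the intrinsics apply), "xyz" and "rotation" of the camera in the world. Camera axes: x right, y down, z forward; pixel columns grow to the right and rows downward; lengths in m; the calibration is good to about 2 mm. A picture is of the moment at which its call begins. There is no depth.
A pose or a line that the arm cannot do raises ctrl.IKError and nothing moves.
- ctrl.finish_job(): hands the job in, once; it reports no verdict.
The state is a dict: "clock": time; "q": joint angles; "joint_velocities": joint speeds; "effort": joint torques, N m; "tool_pos": TCP position; "ee_rot": TCP orientation; "force": force on the tool from outside, world axes, zero at the start; "torque": the same for the moment, N m; "grip_width": finger opening in m.
Only numpy, scipy, OpenCV 4.12 (cv2) and the standard library are available. Lean on these libraries where they do the work, as an engineer would, in place of code of your own. Each camera call takes 0.05 s, during which the arm holds its last target. There are 200 camera calls.

### The job

Get the stone jig ready for loading: with the red-headed lock pin, push the blue sprung jaw arm open, away from the fixed jaw, and drop the pin fully down into the hole of the yellow block, so that the arm springs back against the pin and is held open. Let go of the pin.

Things in the scene. Friction and masses are not known exactly. Their poses are not given: they have to be found in the camera images.
- jig: Stone jig, fixed; dark steel base 150 (x) x 190 (y) x 6 mm. Origin: centre of its underside, on the bench; z up. On it (jig frame, mm): yellow block 44 x 44, top at z 40, with the hole at x 22, y 25; the blue arm's pivot post at x -25, y -70, top at z 72; aluminium fixed jaw 22 x 44 at x -52, y -25, top at z 58.
- jaw (a joint): Blue sprung arm, rad: 16 mm wide, 138 mm from pivot to tip, 42 to 60 mm above the bench (passes over the yellow block). 0: at rest, along the jig's +y. Grows to 0.9 as it is pushed to the jig's +x (clockwise from above) with 1 to 3 N; springs back to 0. A pin in the hole on its -x (fixed jaw) side holds it at about 0.6; at rest the arm leaves the hole on its +x side.
- pin_hole (a point): Centre of the hole's mouth in the top of the yellow block, 40 mm above the bench; axes as the jig's. Round hole 17 mm wide with a 4 mm chamfer round its mouth, 34 mm deep (its floor is 6 mm above the bench).
- lock_pin: Steel pin 93 mm long, 80 g, upright in a beech stand 60 x 60 x 36 mm, in a hole 30 mm deep (tip 6 mm above the bench). Shank 14 mm thick, lowest 7 mm tapered to 9 mm; 20 mm collar at 62 to 65 mm; red round head 24 mm thick at 65 to 93 mm above the tip, gripped from above. Origin: centre of the tip; z up along the pin. Home in the yellow block its tip is 6 mm above the bench.

How it is judged:
At the end, for the whole second after the job is handed in: The blue arm is held open by the pin at more than 0.48 rad and at rest; the pin stands in the hole of the yellow block, its tip within 10 mm of the hole's axis and less than 16 mm above the bench, leaning less than 15 degrees, at rest (value of joint jaw above 0.48 rad and horizontal distance between lock_pin and pin_hole below 0.01 m and height (world z) of lock_pin below 0.016 m and angle between lock_pin's own z axis and vertical below 0.26 rad and linear speed of lock_pin below 0.02 m/s and not (velocity of joint jaw above 0.05 rad/s) and not (velocity of joint jaw below -0.05 rad/s)); the robot touches nothing.
It also fails if it takes over 42 s, if anything falls off the work surface, if the arm or the gripper's body presses on something with over 40 N, if the wrist force passes 120 N, or if a joint passes its speed limit or range.

## Working session

There is one attempt and no reset: what is moved stays moved. The work goes in short steps, each a Python script; the robot and the scene stay as the last script left them, time stands still between calls to the robot, and variables do not carry over. Pictures are saved under pics/ and viewed, about 8 in all and at most 12, crops included, and the job is handed in when it is done.

```bash
mkdir -p pics; ls
cat > h.py <<'E'
import numpy as np, cv2
from station import ctrl
def snap(n,f):
    c=ctrl.camera(n); cv2.imwrite('pics/'+f+'.png',c["pixels"][:,:,::-1]); np.save('pics/'+f+'.npy',c,allow_pickle=True); return c
def load(f): return np.load('pics/'+f+'.npy',allow_pickle=True).item()
def plane(c,uv,z):
    K=np.array(c["intrinsics"]);uv=np.atleast_2d(np.array(uv,float))
    p=cv2.undistortPoints(uv.reshape(-1,1,2),K,np.array([c["k1"],0,0,0.])).reshape(-1,2)
    d=np.c_[p,np.ones(len(p))]@np.array(c["rotation"]).T
    o=np.array(c["xyz"]); return o+d*((z-o[2])/d[:,2])[:,None]
E
python3 - <<'E'
from h import *
for n in("top","side"):
    c=snap(n,n+'0');print(n,c["xyz"],np.round(c["rotation"],3).tolist(),c["k1"],np.array(c["intrinsics"]).tolist())
a=[load(n+'0')["pixels"] for n in("top","side")]
cv2.imwrite('pics/both.png',cv2.resize(np.hstack(a)[:,:,::-1],(800,300)))
s=ctrl.state();print(s["clock"],s["tool_pos"],s["ee_rot"],s["force"],ctrl.grasp_offset)
E
```

```text
pics
top [0.43444774 0.03920273 0.90678812] [-0.706, 0.706, -0.046, 0.023] -0.0716357922941744 [[398.23004457802006, 0.0, 251.12383518842995], [0.0, 398.23004457802006, 189.9084485109152], [0.0, 0.0, 1.0]]
side [0.23922878 0.82559586 0.46821672] [-0.143, 0.837, -0.52, 0.096] -0.00852015644490661 [[435.5487017958094, 0.0, 257.1221192069146], [0.0, 435.5487017958094, 190.58142748076807], [0.0, 0.0, 1.0]]
0.1 [0.1458845  0.50407077 0.230781  ] [-0.42502404  0.56564884  0.42464997  0.56486137] [-0.53211814 -0.76439884  0.86819211] -0.0187
```

View pics/top0.png

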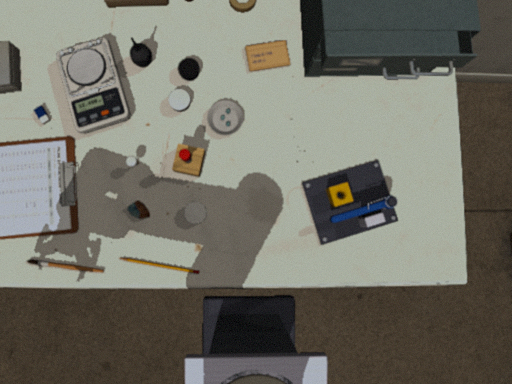

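View pics/side0.png

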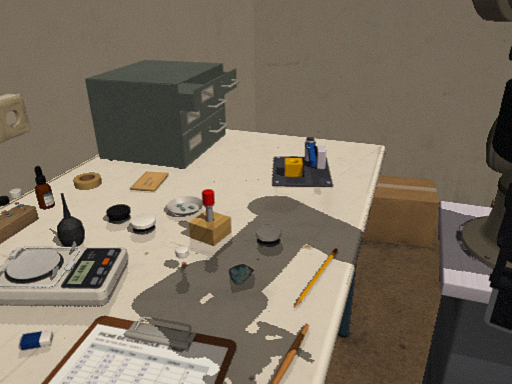

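```bash
sed -i 's/^import numpy.*/import numpy as np, cv2\nfrom scipy.spatial.transform import Rotation as R/; s/np.array(c\["rotation"\]).T/R.from_quat(c["rotation"]).as_matrix().T/' h.py
cat >> h.py <<'E'
def mask(c,lo,hi):
    m=cv2.inRange(cv2.cvtColor(c["pixels"],cv2.COLOR_RGB2HSV),lo,hi)
    k=sorted(cv2.findContours(m,cv2.RETR_EXTERNAL,cv2.CHAIN_APPROX_NONE)[0],key=cv2.contourArea)
    return m,k[::-1]
def cen(k): M=cv2.moments(k);return np.array([M['m10'],M['m01']])/M['m00']
E
python3 - <<'E'
from h import *
c=load('top0')
def rect(k,z):
    p=plane(c,k.reshape(-1,2),z)[:,:2]; r=cv2.minAreaRect((p*1000).astype(np.float32)); return np.round(r[0],1),np.round(r[1],1),round(r[2],1)
m,k=mask(c,(20,120,80),(35,255,255))
for q in k[:2]:print('yellow',cen(q) if len(q)>5 else 0,cv2.contourArea(q),rect(q,.04))
m,k=mask(c,(105,130,40),(125,255,255))
for q in k[:2]:print('blue',cv2.contourArea(q),rect(q,.06))
for lo,hi in(((0,150,90),(6,255,255)),((174,150,90),(180,255,255))):
    m,k=mask(c,lo,hi)
    for q in k[:2]:
        if cv2.contourArea(q)>3:print('red',cen(q),cv2.contourArea(q),plane(c,cen(q),.099),rect(q,.095))
# base plate corners
g=c["pixels"].max(2)
m=(g[150:255,295:410]<110).astype(np.uint8)
n,l,st,_=cv2.connectedComponentsWithStats(m);i=1+st[1:,4].argmax()
pts=np.argwhere(l==i)[:,::-1]+[295,150]
print('base',rect(pts,.006))
cr=c["pixels"][130:260,140:420]
a=cv2.resize(c["pixels"][150:255,295:410],None,fx=5,fy=5,interpolation=cv2.INTER_CUBIC)
b=cv2.resize(c["pixels"][135:185,165:215],None,fx=4,fy=4,interpolation=cv2.INTER_CUBIC)
o=np.zeros((525,775,3),np.uint8);o[:,:575]=a;o[:200,575:]=b
cv2.imwrite('pics/crop.png',o[:,:,::-1])
E
```

```text
yellow [340.49512918 194.08470987] 393.5 (array([ 510.3, -186. ]), array([46.3, 47.1]), 15.9)
yellow [175.24806202 267.58914729] 21.5 (array([353.5, 181.6]), array([70.4,  5.5]), 79.5)
blue 374.5 (array([ 472.3, -220.2]), array([ 21.6, 132.7]), 14.2)
blue 54.5 (array([690.8, 475.9]), array([19.7, 17.6]), 31.6)
red [183.98343685 153.95031056] 80.5 [[0.58757361 0.15111151 0.099     ]] (array([588.8, 151.1]), array([20.8, 21.9]), 45.1)
base (array([ 499.1, -222. ]), array([151.1, 202.4]), 16.6)
```

View pics/crop.png

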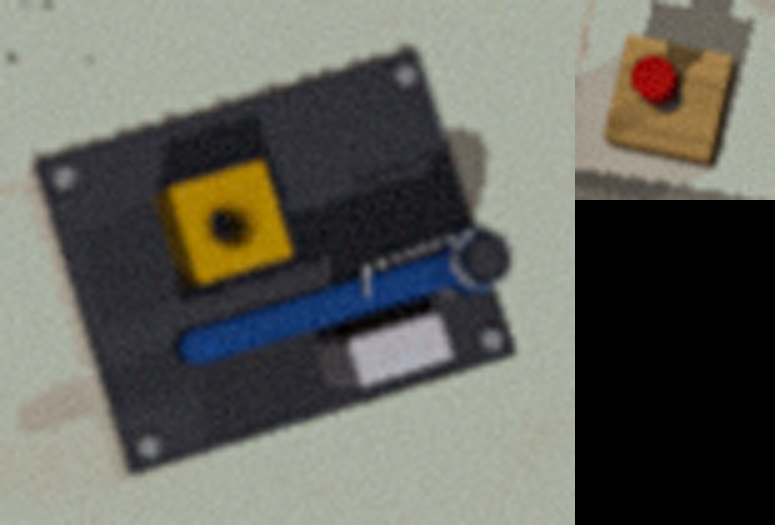

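```bash
cat >> h.py <<'E'
def down(a):
    z=np.array([np.cos(a),np.sin(a),0]);x=np.array([0,0,-1.]);return R.from_matrix(np.c_[x,np.cross(z,x),z]).as_quat()
def best(p,a):
    q0=np.array(ctrl.state()["q"]);o=[(q,ctrl.ik(p,q)) for q in(down(a),down(a+np.pi))]
    o=[(abs(np.array(j)-q0).max(),q) for q,j in o if j is not None]
    return min(o,key=lambda t:t[0])[1]
E
python3 - <<'E'
from h import *
c=load('top0')
f=lambda p:(np.array(p)+.5)/5-.5+[295,150]
P=plane(c,f([(35,155),(413,47),(513,352),(130,470)]),.006)[:,:2]   # (+x+y),(+x-y),(-x-y),(-x+y)
ex=(P[0]+P[1]-P[2]-P[3]);ey=(P[0]+P[3]-P[1]-P[2]);print(np.linalg.norm(ex)/2,np.linalg.norm(ey)/2)
yaw=np.angle(complex(*ex)+complex(ey[1],-ey[0]));print('yaw',np.degrees(yaw),P.mean(0))
Rm=np.array([[np.cos(yaw),-np.sin(yaw)],[np.sin(yaw),np.cos(yaw)]])
hb=P.mean(0)+Rm@[.022,.025];hd=plane(c,f((230,226)),.04)[0,:2];print('hole base',hb,'direct',hd)
s=load('side0')
# pin by two views: side red blob vs top red blob, least squares
def ray(c,uv):
    a=np.array(c["xyz"]);d=plane(c,uv,0)[0]-a;return a,d/np.linalg.norm(d)
t=[]
for cc in(c,s):
    m,k=mask(cc,(0,150,70),(6,255,255));print(cen(k[0]),cv2.contourArea(k[0]));t.append(ray(cc,cen(k[0])))
A=sum(np.eye(3)-np.outer(d,d) for a,d in t);b=sum((np.eye(3)-np.outer(d,d))@a for a,d in t);print('pin head',np.linalg.solve(A,b))
a=yaw-.3
p=[.588,.150,.20];q=best(p,a);ctrl.reach(p,q)
w=snap('wrist','w1');print(ctrl.state()["clock"],ctrl.state()["tool_pos"],w["xyz"],w["rotation"])
E
```

```text
0.14891951019062244 0.186679448921638
yaw 16.238721570043435 [ 0.49833415 -0.21561511]
hole base [ 0.51246546 -0.18546041] direct [ 0.50863423 -0.18617805]
[184.05882353 154.22745098] 85.0
[207.94183445 197.12416107] 149.0
pin head [0.58879533 0.15245606 0.08646467]
2.1917 [0.58769716 0.15094237 0.20016609] [0.58820527 0.220285   0.34288022] [ 0.99061379 -0.00757404 -0.00113636  0.1364759 ]
```

View pics/w1.png

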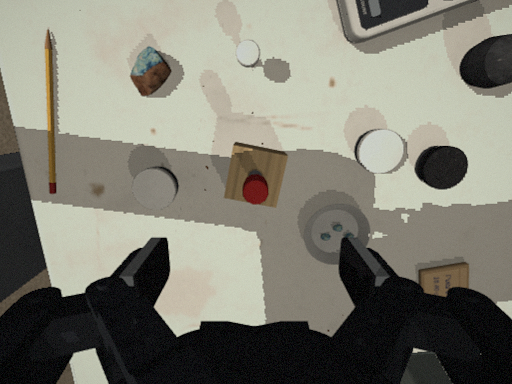

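Run:
```python
from h import *
w=load('w1');t=load('top0')
m,k=mask(w,(0,150,60),(8,255,255));u=cen(k[0]);print(u,cv2.contourArea(k[0]),plane(w,u,.087)[0])
def ray(c,uv):
    a=np.array(c["xyz"]);d=plane(c,uv,0)[0]-a;return a,d/np.linalg.norm(d)
T=[ray(w,u),ray(t,(184.06,154.23)),ray(load('side0'),(207.94,197.12))]
A=sum(np.eye(3)-np.outer(d,d) for a,d in T);b=sum((np.eye(3)-np.outer(d,d))@a for a,d in T);p=np.linalg.solve(A,b);print('3-view',p)
q=ctrl.state()["ee_rot"]
ctrl.set_gripper(.06)
ctrl.servo_line([p[0],p[1],.12],v=.12)
g=ctrl.servo_line([p[0],p[1],.069],v=.06,guard=8);print('guard',g)
f0=ctrl.state()["force"];ctrl.set_gripper(0.0)
s=ctrl.state();print(s["grip_width"],s["tool_pos"],s["force"]-f0,s["clock"])
g=ctrl.servo_line([p[0],p[1],.125],v=.08,guard=15);print('lift',g)
s=ctrl.state();print(s["grip_width"],s["tool_pos"],s["force"],s["clock"])
snap('wrist','w2');snap('side','s2')
a=load('w2')["pixels"];b=load('s2')["pixels"][130:260,130:300]
cv2.imwrite('pics/c2.png',np.hstack([cv2.resize(a[100:384],(400,222)),cv2.resize(b,(290,222))])[:,:,::-1])
```

```text
[254.87179487 191.61953243] 442.0 [0.58794541 0.1489496  0.087     ]
3-view [0.58858903 0.15107721 0.08685505]
guard False
0.02234857270690112 [0.58875889 0.15110208 0.06943332] [-1.43410903  1.09201158  3.65510997] 4.8083
lift False
0.022230221152259682 [0.58827528 0.15103461 0.12446557] [-0.25489575  0.45138123 -1.55844976] 5.6583
```

View pics/c2.png

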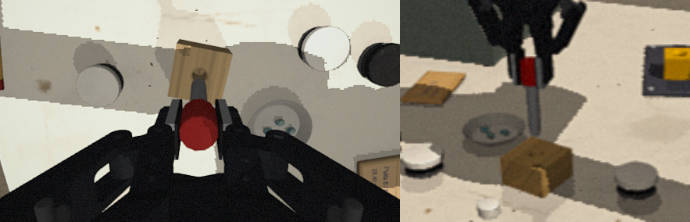

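```bash
cat >> h.py <<'E'
HOLE=np.array([.511,-.186]);YAW=np.radians(16.2)
def J(x,y,z): # jig mm -> world TCP
    c,s=np.cos(YAW),np.sin(YAW);x,y=(x-22)/1e3,(y-25)/1e3
    return np.array([HOLE[0]+c*x-s*y,HOLE[1]+s*x+c*y,z])
E
python3 - <<'E'
from h import *
st=lambda n:print(n,np.round(ctrl.state()["tool_pos"],4),np.round(ctrl.state()["force"],1),ctrl.state()["clock"])
p=ctrl.state()["tool_pos"]
ctrl.servo_line([p[0],p[1],.17],v=.12)
ctrl.servo_line(J(-54,32,.17),v=.16);st('over')
print(ctrl.servo_line(J(-54,32,.1075),v=.08,guard=10));st('down')
print(ctrl.servo_line(J(22,25,.1075),v=.05,guard=15));st('pushed')
a=snap('wrist','w3')["pixels"];b=snap('side','s3')["pixels"][100:210,250:360];c=snap('top','t3')["pixels"][150:255,295:410]
print(ctrl.state()["grip_width"])
cv2.imwrite('pics/c3.png',np.hstack([cv2.resize(x,(w,260)) for x,w in((a,260*4//3),(b,220),(c,230))])[:,:,::-1])
E
```

```text
over [ 0.4362 -0.2001  0.17  ] [-0.4 -0.5 -0.8] 8.825
False
down [ 0.4363 -0.2007  0.1079] [-0.4 -0.1  0.2] 9.7583
False
pushed [ 0.5108 -0.186   0.1075] [-2.9 -0.2 -1.8] 11.4333
0.022401885914736845
```

View pics/c3.png

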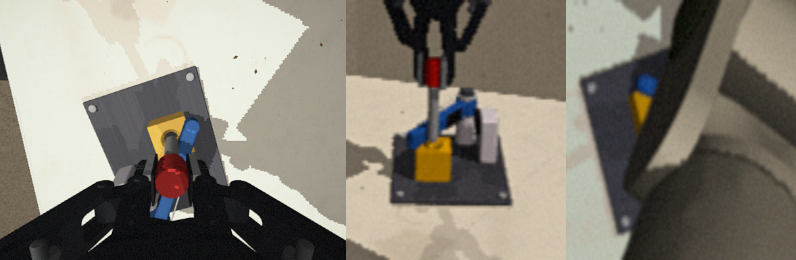

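The arm is pushed open and the pin stands over the hole with the tip near the mouth. I'll lower it now.

Run:
```python
from h import *
st=lambda n:print(n,np.round(ctrl.state()["tool_pos"],4),np.round(ctrl.state()["force"],1),ctrl.state()["clock"])
g=ctrl.servo_line(J(22,25,.0705),v=.03,guard=12);print(g);st('in')
a=snap('wrist','w4')["pixels"];b=snap('side','s4')["pixels"][100:210,250:360]
cv2.imwrite('pics/c4.png',np.hstack([cv2.resize(x,(w,300)) for x,w in((a,400),(b,300))])[:,:,::-1])
```

```text
False
in [ 0.5109 -0.1859  0.0704] [-3.4  0.2 -1.9] 12.9667
```

View pics/c4.png

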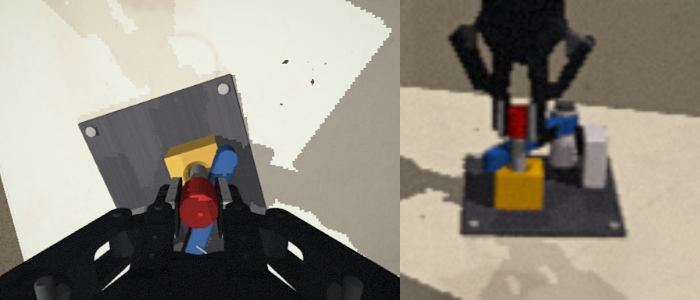

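Run:
```python
from h import *
st=lambda n:print(n,np.round(ctrl.state()["tool_pos"],4),np.round(ctrl.state()["force"],1),ctrl.state()["clock"])
ctrl.set_gripper(.055);st('rel')
print(ctrl.servo_line(J(22,25,.2),v=.08,guard=10));st('up')
ctrl.servo_line([.42,.05,.25],v=.15)
ctrl.sleep(.3)
t=snap('top','t5');s=snap('side','s5');st('away')
for n,c in(('top',t),('side',s)):
    m,k=mask(c,(0,150,60),(8,255,255))
    k=[x for x in k if cv2.contourArea(x)>15]
    for x in k[:2]:print(n,cen(x),plane(c,cen(x),.087)[0])
m,k=mask(t,(105,130,40),(125,255,255))
for q in k[:2]:
    p=plane(t,q.reshape(-1,2),.06)[:,:2]*1e3;print(cv2.minAreaRect(p.astype(np.float32)))
cv2.imwrite('pics/c5.png',np.hstack([cv2.resize(x,(w,350)) for x,w in((t["pixels"][150:255,295:410],383),(s["pixels"][100:210,250:360],350))])[:,:,::-1])
```

```text
rel [ 0.5112 -0.1861  0.0707] [0.  0.3 0.1] 13.4833
False
up [ 0.5109 -0.1859  0.1996] [-0.5  1.3 -0.4] 15.25
away [0.42   0.0499 0.25  ] [-0.3  0.2  0.3] 17.5167
top [346.95923261 194.49160671] [ 0.50525905 -0.18748052  0.087     ]
side [295.4605598  144.16030534] [ 0.50518068 -0.18458697  0.087     ]
((512.9721069335938, -223.02789306640625), (136.2554168701172, 23.209413528442383), 69.42145538330078)
((690.5879516601562, 476.04315185546875), (19.980419158935547, 17.584659576416016), 33.543636322021484)
```

View pics/c5.png

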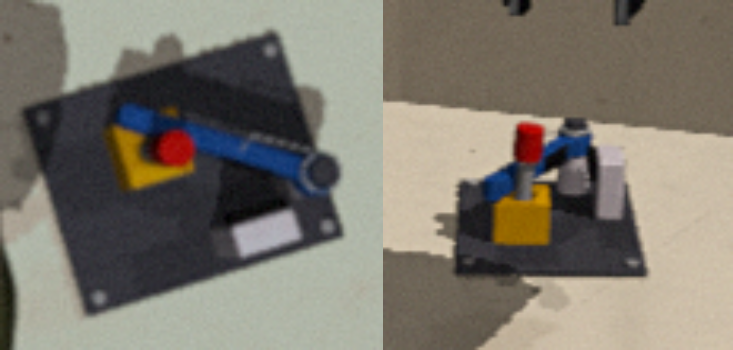

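```bash
python3 -c "
from station import ctrl
ctrl.finish_job();print(ctrl.state()['clock'])"
```

```text
the job is handed in; nothing more can be done
the job is handed in; nothing more can be done
```

The lock pin is seated in the yellow block's hole and holds the blue arm open. I let go of it, moved the gripper clear and handed the job in at about 17.5 s.

I took the pin from its stand, used its shank to push the arm open and lowered it into the hole with no resistance.

**Last checks, after release:**
- **Arm:** it measured about 0.61–0.64 rad open in the top view, against the 0.48 rad required.
- **Pin height:** the tip should be about 7 mm above the bench, from the tool height when I let go. The top and side views agree with a head height of about 87 mm to within about 3 mm.
- **Pin lean:** the head sits about 6 mm towards −x from my estimate of the hole. That is a lean of about 4°, which is what play in the hole under the spring's push would give.
- **Robot:** it is well clear of everything, and the wrist force read near zero.

**Disagreement:** my two estimates of the hole position, from the base corners and from the hole itself, differed by about 4 mm. I used a point between them, and the chamfer and taper easily covered the difference.

**Not measured:** I did not check that the arm and pin were at rest with a second picture, and the hand-in gave no verdict.

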